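# Turn the spice turntable and point out the vanilla

## Robot

A 7-joint arm with a two-finger parallel gripper is mounted at the origin on a cart in front of the work surface, level with it; the furniture and walls round the work are solid. World frame = base frame: x ahead of the robot, y to its left, z up, the work surface at z = 0. Lengths are in m, angles in rad, forces in N, time in s.
With the tool pointing down it reaches from about 0.35 to 0.9 m from the base axis. Payload 8.1 kg.
Tool frame: the origin (TCP) lies between the finger pads; the fingertips stand ahead of it and the grasp point (between the pads) is the TCP (arm.nose_length is the z of the fingertips in the tool frame, in m); z points along the fingers, y is the line along which they close (so a half turn about z gives the same grasp; the last joint's range is limited). The gripper opens to 92 mm and grips with 3 to 60 N. Pads are 19 mm wide; open, the fingers measure 130 mm over their backs; the gripper's body (75 mm by 190 mm) begins 47 mm behind the grasp point.
Start: joints at [1.223, 0.434, 0.025, 1.573, -0.012, 1.134, -0.075], TCP at [0.151, -0.606, 0.246] pointing down, gripper open.
Joint ranges: [-2.62, 2.62], [-0.44, 2.09], [-1.27, 1.32], [0.08, 2.57], [-1.32, 4.46], [0.12, 2], [-2.74, 2.74]. Speed limits (rad/s): [2.22, 2.22, 3.01, 3.01, 3.14, 3.14, 3.14].

## Interface

Orientations are given as a rotation vector (axis times angle).
In Python, from cell import sensors, optics, arm gives the robot as it stands.
- The arm moves only by the tool arm_command, never from a script. Its argument "deltas" is one flat list of numbers, 7 for each row, row after row: the turn, a rotation vector about the world's x, y, z as a fraction of full scale, then the shift along the world's x, y, z as a fraction of full scale, then the finger opening in mm, from 0 to 91.8. In form: [wx, wy, wz, dx, dy, dz, fingers, wx, wy, wz, dx, dy, dz, fingers, ...]. A call has 1 to 20 rows; each row is the pose to reach, as a shift and turn from the pose commanded when the call began; what a row does not reach only later rows make up. Full scale, the value 1, is 1 m for a shift and 90 degrees for a turn. A row lasts 1/10 s, in which the tool goes at most 50 mm and 8.59 degrees, less where a joint would pass 70% of its speed; a pose out of reach is approached as far as the arm can. A call with a number of a shift or a turn outside -1 to 1 is refused whole. A call with a gripper value outside its range is refused whole. The fingers move at their own pace and stop on an object; "force" is the grip in N (left out, the last holds). Time passes only in rows, so rows that repeat a pose let the fingers close. It gives the time, the measured TCP pose, the force, the opening and the grip force at its end, in the units of the state.
- sensors.observe(): the state, without advancing time (a new reading comes with each control period).
- optics.get_image(name): name is "scene" or "side" or "wrist"; returns the picture (420x560x3 uint8, blue, green, red); there is no depth.
- optics.calibration(name): a dict with "camera_matrix" (3x3 intrinsics, pixels), "rvec" (rotation vector, rad) and "tvec" (3), from world to camera coordinates, as OpenCV has them. Camera axes: x right, y down, z forward; pixel columns grow to the right and rows downward; lengths in m; the calibration is good to about 2 mm. A picture is of the moment at which its call begins: read the wrist's pose just before it. calibration takes no time and is no camera call; for the wrist camera it gives the pose at the moment of the call.
- arm.sign_off(): hands the job in; it is judged then, once.
The state is a dict: "clock": time; "joints": joint angles; "dq": joint speeds; "joint_efforts": joint torques, N m; "position": TCP position; "ee_rot": TCP orientation; "force": force on the tool from outside, world axes, zero at the start; "ft_torque": the same for the moment, N m; "width": opening from 0.0 (shut) to 1.0 (fully open); "gripper_force": force on a finger pad.
Only numpy, scipy, OpenCV 4.12 (cv2) and the standard library are available. Lean on these libraries where they do the work, as an engineer would, in place of code of your own. Each camera call takes 0.05 s, during which the arm holds its last target. There are 200 camera calls.

## Task

Please find me the vanilla, the little bottle with the narrow cap: gently push the wooden turntable round by one of its dividers until the vanilla is at the front, in the middle of the side nearest the worktop's front edge, and let go so that it rests there. Then show me which one it is: point straight down at its cap from two or three centimetres above for two seconds and finish still pointing there. Do not touch, lift or upset any of the jars and bottles, and leave the other things on the worktop alone.

Things in the scene. Friction and masses are not known exactly. Their poses are not given: they have to be found in the camera images.
- tray_hub (a point): Top of the hub of the round wooden divided turntable, on its turning axis, 110 mm above the worktop; turns with the tray, z up. Tray 300 mm across; outer wall 6 mm thick, its top 54 mm above the worktop; floor 22 mm above the worktop. Six equal compartments, centred at 0, 60, 120 ... degrees from the point's x axis, each hold one jar or bottle, loose, about 80 mm from the axis.
- tray_divider (a point): Top of the outer end of one divider, 143 mm from the axis, 102 mm above the worktop; turns with the tray. Six such upright dividers, 8 mm thick, 80 mm tall, run straight from the hub (17 mm radius) to the outer wall, at 30, 90, 150 ... degrees from tray_hub's x axis (this one at 30). Beside a divider at least 45 mm is free of jars beyond 110 mm from the axis.
- tray (a joint): Turning angle of the tray, 0 at the start whatever its direction, growing counter-clockwise seen from above, free for a full turn either way. It turns on a stiff bearing (about 1 N at the ends of the dividers) and stays where it is left.
- tray_foot: Fixed black disc under the tray, 200 mm in diameter; origin on the turning axis at worktop height; it does not turn: its x axis always points away from the robot, square to the worktop's front edge, so the front of the turntable is towards its -x.
- vanilla_bottle: The vanilla: a little dark bottle with round shoulders and a narrow black screw cap, 40 mm across, 102 mm tall, the only one on the tray with shoulders and a narrow neck. Origin at the centre of its underside, z up. It stands loose on the tray's floor, never in the front compartment at the start.
- vanilla_cap (a point): Centre of the top of the vanilla's cap, 124 mm above the worktop as it stands in the tray; z up.
- spice_jar_a: Angular spice jar with a wide lid, 42 mm across, 96 mm tall, in the tray. Origin at the centre of its underside.
- spice_jar_b: Spice jar with a wide white lid, 47 mm across, 98 mm tall, in the tray. Origin at the centre of its underside.
- salt_shaker: Shaker with a domed top with small holes, 44 mm across, 90 mm tall, in the tray. Origin at the centre of its underside.
- pill_jar: Short straight jar with a wide white lid, 43 mm across, 76 mm tall, in the tray. Origin at the centre of its underside.
- salt_jar: Straight glass jar with a wide white lid, 45 mm across, 86 mm tall, in the tray's front compartment at the start. Origin at the centre of its underside.
- tumbler: Drinking glass, 79 mm across, 90 mm tall, on the worktop left of the turntable. Leave alone.
- tea_box: Tea carton, 35 x 66 x 102 mm, upright on the worktop to the right. Leave alone.
- cream_bowl: Bowl, 140 mm across, 69 mm tall, on the worktop to the right. Leave alone.
- citrus_juicer: Citrus press on its cup, 94 mm across, 118 mm tall, on the worktop to the left. Leave alone.
- teaspoon: Teaspoon, 130 mm long, flat on the worktop near its front edge, right of the turntable. Leave alone.
There are look-alikes about, which are no part of the job. Leave any red look-alike of the spice_jar_a alone.

How it is judged:
On the way, in this order (a step that is already met when the one before it is completed fails the run):
1. the tray is at rest with the vanilla at the front and nothing touches the tray's dividers any more (x of vanilla_bottle in the frame of tray_foot below -0.055 m and y of vanilla_bottle in the frame of tray_foot between -0.035 and 0.035 m and velocity of joint tray between -0.05 and 0.05 rad/s and contact force between each of the arm, the fingers and tray below 0.1 N), for 0.3 s.
2. the fingers point at the vanilla's cap from just above for two seconds (1.8 s are asked) (x of vanilla_bottle in the frame of tray_foot below -0.055 m and y of vanilla_bottle in the frame of tray_foot between -0.035 and 0.035 m and velocity of joint tray between -0.05 and 0.05 rad/s and z of the grasp point in the frame of vanilla_cap between 0.015 and 0.075 m and horizontal distance between the grasp point and vanilla_cap below 0.025 m), for 1.8 s.
At the end, for the whole second after the job is handed in: Tray at rest, the vanilla over 55 mm in front of the turning axis and within 35 mm either side of the middle; the fingers still point at its cap from above, within 25 mm sideways, tips at most 5 cm above it; all six jars and bottles upright on the tray (all of step 2 and angle between each of vanilla_bottle, spice_jar_a, spice_jar_b, salt_shaker, pill_jar, salt_jar's own z axis and vertical below 0.1 rad and height (world z) of each of vanilla_bottle, spice_jar_a, spice_jar_b, salt_shaker, pill_jar, salt_jar below 0.03 m); the robot touches nothing.
It fails at once if a jar or bottle on the tray is touched by the robot (contact force between any of the arm, the fingers and vanilla_bottle above 0.3 N or contact force between any of the arm, the fingers and spice_jar_a above 0.3 N or contact force between any of the arm, the fingers and spice_jar_b above 0.3 N or contact force between any of the arm, the fingers and salt_shaker above 0.3 N or contact force between any of the arm, the fingers and pill_jar above 0.3 N or contact force between any of the arm, the fingers and salt_jar above 0.3 N).
It fails at once if a jar or bottle on the tray is lifted or tipped (height (world z) of any of vanilla_bottle, spice_jar_a, spice_jar_b, salt_shaker, pill_jar, salt_jar above 0.045 m or angle between any of vanilla_bottle, spice_jar_a, spice_jar_b, salt_shaker, pill_jar, salt_jar's own z axis and vertical above 0.4 rad).
It fails at once if the tray is pushed hard or pinched (over 35 N) (contact force between any of the arm, the fingers and tray above 35 N).
It fails at once if the tray is spun fast (over 3 rad/s, 0.45 m/s at its edge) (velocity of joint tray above 3 rad/s or velocity of joint tray below -3 rad/s).
It fails at once if something else on the worktop is moved by more than 2 cm (distance of any of tumbler, tea_box, cream_bowl, citrus_juicer, teaspoon from where it was at the start of the episode above 0.02 m).
It also fails if it takes over 56 s, if anything falls off the work surface, if the arm or the gripper's body presses on something with over 40 N, if the wrist force passes 120 N, or if a joint passes its speed limit or range.

## Working session

There is one attempt and no reset: what is moved stays moved. The work goes in short steps, Python scripts to look and compute and a tool call to move; the robot and the scene stay as the last step left them, time stands still between calls to the robot, and variables do not carry over. Pictures are saved under pics/ and viewed, at most 10 in all, crops included, and the job is handed in when it is done.

Besides the shell and the picture viewer there is one more tool, called as name(argument=value, ...) on one line, values as JSON. arm_command: Moves the arm, as the interface text tells. Its arguments: {"type":"object","properties":{"deltas":{"type":"array","items":{"type":"number"}},"force":{"type":"number"}},"required":["deltas"]}

```bash
mkdir -p pics; python3 - <<'E'
from cell import sensors, optics, arm
import cv2
for n in ("scene","side"):
    cv2.imwrite(f"pics/{n}0.png",optics.get_image(n))
    c=optics.calibration(n);print(n,c)
s=sensors.observe();print(s["clock"],s["position"],s["ee_rot"],s["width"],arm.nose_length)
E
```

```text
scene {'camera_matrix': array([[425.55066414,   0.        , 287.0762028 ],
       [  0.        , 425.55066414, 206.93472551],
       [  0.        ,   0.        ,   1.        ]]), 'rvec': array([ 2.34008625, -0.81200436,  0.2939405 ]), 'tvec': array([-0.4434561 ,  0.32987074,  1.05420468])}
side {'camera_matrix': array([[442.04890992,   0.        , 283.17540728],
       [  0.        , 442.04890992, 210.97519271],
       [  0.        ,   0.        ,   1.        ]]), 'rvec': array([ 0.82718909, -2.81245239,  0.71293682]), 'tvec': array([0.45497306, 0.31749295, 1.15876056])}
0.1 [ 0.15132541 -0.60595709  0.24503219] [-3.11669819e+00 -3.83329445e-01  4.84185795e-04] 0.9964329372535538 0.019
```

View pics/scene0.png

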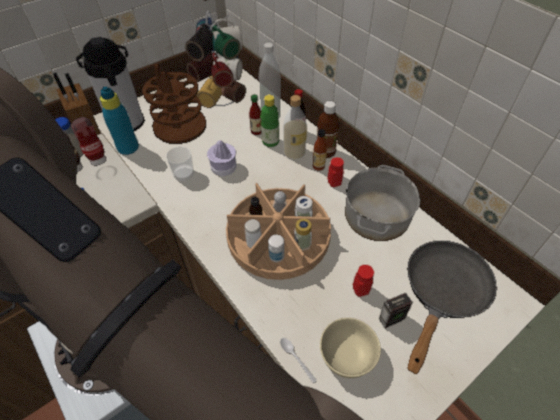

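View pics/side0.png

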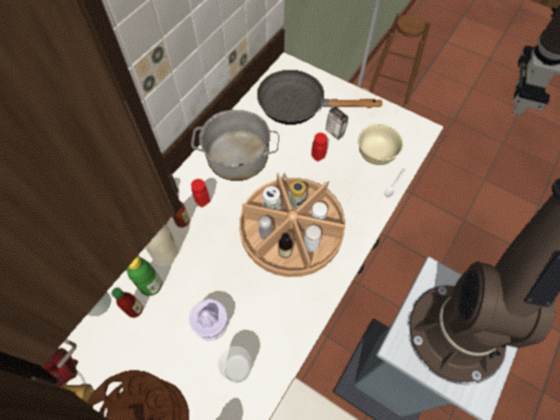

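The turntable is at about (278,231) in scene and (292,222) in side. A dark bottle is at about (256,208) in scene and (286,243) in side. I'll enlarge both.

```bash
python3 - <<'E'
import cv2,numpy as np
a=cv2.imread("pics/scene0.png")[175:295,215:345];b=cv2.imread("pics/side0.png")[165:285,228:358]
r=lambda i:cv2.resize(i[:,:130],None,fx=3,fy=3,interpolation=cv2.INTER_CUBIC)
cv2.imwrite("pics/crop0.png",np.hstack([r(a),r(b)]))
E
```

```text
(no output)
```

View pics/crop0.png

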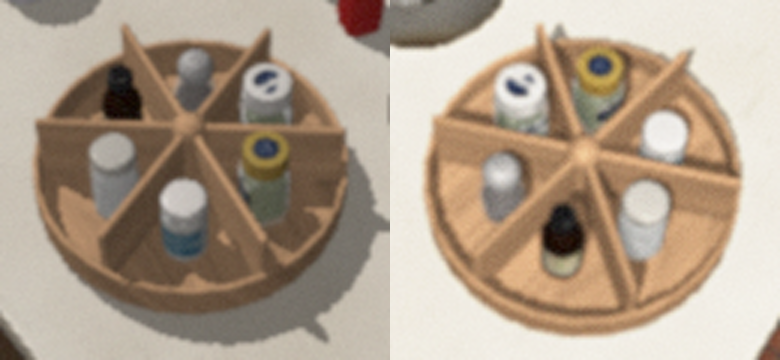

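```bash
cat > h.py <<'E'
from cell import sensors, optics, arm
import cv2, numpy as np
def bp(cam,uv,z,c=None):
    c=c or optics.calibration(cam)
    R=cv2.Rodrigues(np.array(c["rvec"]))[0];t=np.array(c["tvec"]).ravel()
    d=R.T@np.linalg.inv(c["camera_matrix"])@np.array([uv[0],uv[1],1.]);o=-R.T@t
    return (o+d*(z-o[2])/d[2])[:2]
E
python3 - <<'E'
from h import *
sc=lambda p:(215+p[0]/3,175+p[1]/3); sd=lambda p:(228+(p[0]-390)/3,165+p[1]/3)
h1=bp("scene",sc((187,121)),.11);h2=bp("side",sd((584,148)),.11);H=(h1+h2)/2
v1=bp("scene",sc((119,70)),.124);v2=bp("side",sd((566,209)),.124);V=(v1+v2)/2
print(h1,h2,v1,v2)
f=lambda p:(np.hypot(*(p-H)).round(3),np.degrees(np.arctan2(*(p-H)[::-1])).round(1))
print("van",f(V))
for n,g,L in(("scene",sc,[(38,123),(125,27),(268,32),(343,132),(265,268),(103,265)]),("side",sd,[(437,120),(540,28),(690,52),(740,180),(635,303),(475,270)])):
    print(n,[f(bp(n,g(p),.102)) for p in L])
for n,u in(("side",(236,362)),("side",(208,318)),("side",(380,148)),("side",(337,122)),("side",(319,147)),("side",(200,193)),("side",(395,183)),("side",(237,150))):print(u,bp(n,u,.05))
E
```

```text
[ 0.51750527 -0.0169595 ] [ 0.51811075 -0.0105618 ] [0.49804834 0.06105411] [0.49600231 0.0550862 ]
van (np.float64(0.075), np.float64(106.1))
scene [(np.float64(0.135), np.float64(141.3)), (np.float64(0.135), np.float64(78.4)), (np.float64(0.139), np.float64(17.1)), (np.float64(0.145), np.float64(-41.9)), (np.float64(0.169), np.float64(-104.0)), (np.float64(0.165), np.float64(-152.2))]
side [(np.float64(0.139), np.float64(20.3)), (np.float64(0.137), np.float64(-39.5)), (np.float64(0.145), np.float64(-100.9)), (np.float64(0.141), np.float64(-159.6)), (np.float64(0.153), np.float64(137.9)), (np.float64(0.153), np.float64(83.2))]
(236, 362) [0.43437215 0.37816325]
(208, 318) [0.55583595 0.32939051]
(380, 148) [ 0.42890232 -0.38427505]
(337, 122) [ 0.59153959 -0.40080758]
(319, 147) [ 0.58996911 -0.28365297]
(200, 193) [0.79750029 0.04919519]
(395, 183) [ 0.33360609 -0.29365907]
(237, 150) [ 0.79642527 -0.13520427]
```

The vanilla is at about 107° and its compartment centre at about 109.5°, so it needs roughly +70° CCW. I'll push the divider at −100.5° from its clockwise side, with closed fingers above the wall at a radius of about 0.14. First I'll move above the start point.

arm_command(deltas=[0,0,-0.4,0.315,0.462,0.02,0,0,0,-0.4,0.315,0.462,0.02,0,0,0,-0.4,0.315,0.462,0.02,0,0,0,-0.4,0.315,0.462,0.02,0,0,0,-0.4,0.315,0.462,0.02,0,0,0,-0.4,0.315,0.462,0.02,0,0,0,-0.4,0.315,0.462,0.02,0,0,0,-0.4,0.315,0.462,0.02,0,0,0,-0.4,0.315,0.462,0.02,0,0,0,-0.4,0.315,0.462,0.02,0,0,0,-0.4,0.315,0.462,0.02,0,0,0,-0.4,0.315,0.462,0.02,0,0,0,-0.4,0.315,0.462,0.02,0,0,0,-0.4,0.315,0.462,0.02,0,0,0,-0.4,0.315,0.462,0.02,0,0,0,-0.4,0.315,0.462,0.02,0,0,0,-0.4,0.315,0.462,0.02,0])

```text
clock: 1.8
position: [0.466, -0.1454, 0.2658]
ee_rot: [3.083, -0.602, -0.0]
force: [0.0, -0.2, 0.3]
width: 0.005
gripper_force: 0.0
```

```bash
python3 - <<'E'
from h import *
s=sensors.observe();R=cv2.Rodrigues(s["ee_rot"])[0]
print(s["clock"],s["position"],R[:,1],R[:,2],s["joints"],s["width"])
c=optics.calibration("wrist");im=optics.get_image("wrist");cv2.imwrite("pics/w1.png",im);np.save("w1.npy",c,allow_pickle=True)
E
```

```text
1.8 [ 0.46595714 -0.14536012  0.26576282] [-3.76058030e-01 -9.26596076e-01  2.63323995e-04] [-1.26220713e-04 -2.32957681e-04 -9.99999965e-01] [ 0.33346657  0.20493733 -0.16738535  1.85634211  0.03866496  1.08349411
 -1.80492838] 0.005190787432637941
```

View pics/w1.png

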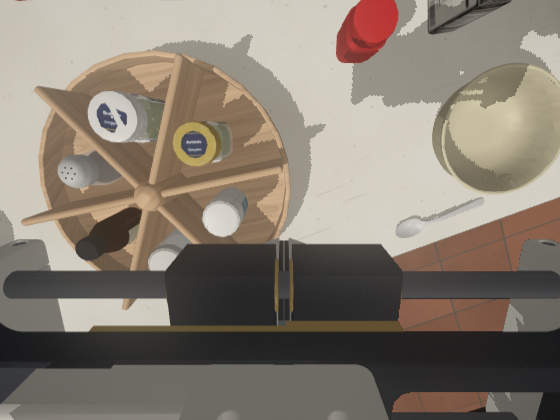

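Wrist view: hub top at (149,197), vanilla cap at (90,246), divider ends at (40,90), (178,60), (285,163), (25,220) and (128,303).

```bash
python3 - <<'E'
from h import *
c=np.load("w1.npy",allow_pickle=True).item()
H=bp(0,(149,195),.11,c);V=bp(0,(88,247),.124,c)
f=lambda p:(np.hypot(*(p-H)).round(3),np.degrees(np.arctan2(*(p-H)[::-1])).round(1))
print(H,V,f(V),[f(bp(0,p,.102,c)) for p in [(40,90),(178,60),(285,163),(25,220),(128,303)]])
s=sensors.observe();print(f(s["position"][:2]))
E
```

```text
[ 0.52091266 -0.02021715] [0.49698293 0.05638193] (np.float64(0.08), np.float64(107.3)) [(np.float64(0.138), np.float64(21.4)), (np.float64(0.132), np.float64(-39.0)), (np.float64(0.142), np.float64(-99.2)), (np.float64(0.142), np.float64(79.8)), (np.float64(0.137), np.float64(139.5))]
(np.float64(0.136), np.float64(-113.7))
```

arm_command(deltas=[0,0,0,0,0,-0.05,0,0,0,0,0,0,-0.09,0,0,0,0,0,0,-0.12,0,0,0,0,0,0,-0.145,0,0,0,0,0,0,-0.16,0,0,0,0,0,0,-0.168,0,0,0,0,0,0,-0.168,0,0,0,0,0,0,-0.168,0])

```text
clock: 2.65
position: [0.4669, -0.1446, 0.0984]
ee_rot: [3.084, -0.599, 0.001]
force: [-0.5, 0.1, 0.2]
width: 0.005
gripper_force: 0.0
```

```bash
python3 - <<'E'
from h import *
print(sensors.observe()["position"],sensors.observe()["force"])
for a0,A in((-112.5,np.r_[np.arange(2,41,2)]),(-72.5,np.r_[np.arange(2,35,2),35.5,37,38.2])):
    a=np.radians(a0+A);b=np.radians(a0)
    print([float(x) for r in zip(A/90,.139*(np.cos(a)-np.cos(b)),.139*(np.sin(a)-np.sin(b))) for x in np.round([0,0,r[0],r[1],r[2],0,0],3)])
E
```

```text
[ 0.46688991 -0.14461565  0.09837215] [-0.46131446  0.05936608  0.21623062]
[0.0, 0.0, 0.022, 0.005, -0.002, 0.0, 0.0, 0.0, 0.0, 0.044, 0.009, -0.003, 0.0, 0.0, 0.0, 0.0, 0.067, 0.014, -0.005, 0.0, 0.0, 0.0, 0.0, 0.089, 0.018, -0.006, 0.0, 0.0, 0.0, 0.0, 0.111, 0.023, -0.007, 0.0, 0.0, 0.0, 0.0, 0.133, 0.028, -0.008, 0.0, 0.0, 0.0, 0.0, 0.156, 0.033, -0.009, 0.0, 0.0, 0.0, 0.0, 0.178, 0.037, -0.01, 0.0, 0.0, 0.0, 0.0, 0.2, 0.042, -0.01, 0.0, 0.0, 0.0, 0.0, 0.222, 0.047, -0.01, 0.0, 0.0, 0.0, 0.0, 0.244, 0.052, -0.011, 0.0, 0.0, 0.0, 0.0, 0.267, 0.057, -0.011, 0.0, 0.0, 0.0, 0.0, 0.289, 0.062, -0.01, 0.0, 0.0, 0.0, 0.0, 0.311, 0.067, -0.01, 0.0, 0.0, 0.0, 0.0, 0.333, 0.071, -0.009, 0.0, 0.0, 0.0, 0.0, 0.356, 0.076, -0.009, 0.0, 0.0, 0.0, 0.0, 0.378, 0.081, -0.008, 0.0, 0.0, 0.0, 0.0, 0.4, 0.086, -0.007, 0.0, 0.0, 0.0, 0.0, 0.422, 0.09, -0.006, 0.0, 0.0, 0.0, 0.0, 0.444, 0.095, -0.004, 0.0, 0.0]
[0.0, 0.0, 0.022, 0.005, 0.002, 0.0, 0.0, 0.0, 0.0, 0.044, 0.009, 0.003, 0.0, 0.0, 0.0, 0.0, 0.067, 0.014, 0.005, 0.0, 0.0, 0.0, 0.0, 0.089, 0.018, 0.007, 0.0, 0.0, 0.0, 0.0, 0.111, 0.022, 0.009, 0.0, 0.0, 0.0, 0.0, 0.133, 0.027, 0.012, 0.0, 0.0, 0.0, 0.0, 0.156, 0.031, 0.014, 0.0, 0.0, 0.0, 0.0, 0.178, 0.035, 0.017, 0.0, 0.0, 0.0, 0.0, 0.2, 0.039, 0.019, 0.0, 0.0, 0.0, 0.0, 0.222, 0.043, 0.022, 0.0, 0.0, 0.0, 0.0, 0.244, 0.047, 0.025, 0.0, 0.0, 0.0, 0.0, 0.267, 0.05, 0.028, 0.0, 0.0, 0.0, 0.0, 0.289, 0.054, 0.032, 0.0, 0.0, 0.0, 0.0, 0.311, 0.057, 0.035, 0.0, 0.0, 0.0, 0.0, 0.333, 0.061, 0.039, 0.0, 0.0, 0.0, 0.0, 0.356, 0.064, 0.042, 0.0, 0.0, 0.0, 0.0, 0.378, 0.067, 0.046, 0.0, 0.0, 0.0, 0.0, 0.394, 0.069, 0.049, 0.0, 0.0, 0.0, 0.0, 0.411, 0.071, 0.052, 0.0, 0.0, 0.0, 0.0, 0.424, 0.073, 0.054, 0.0, 0.0]
```

arm_command(deltas=[0,0,0.022,0.005,-0.002,0,0,0,0,0.044,0.009,-0.003,0,0,0,0,0.067,0.014,-0.005,0,0,0,0,0.089,0.018,-0.006,0,0,0,0,0.111,0.023,-0.007,0,0,0,0,0.133,0.028,-0.008,0,0,0,0,0.156,0.033,-0.009,0,0,0,0,0.178,0.037,-0.01,0,0,0,0,0.2,0.042,-0.01,0,0,0,0,0.222,0.047,-0.01,0,0,0,0,0.244,0.052,-0.011,0,0,0,0,0.267,0.057,-0.011,0,0,0,0,0.289,0.062,-0.01,0,0,0,0,0.311,0.067,-0.01,0,0,0,0,0.333,0.071,-0.009,0,0,0,0,0.356,0.076,-0.009,0,0,0,0,0.378,0.081,-0.008,0,0,0,0,0.4,0.086,-0.007,0,0,0,0,0.422,0.09,-0.006,0,0,0,0,0.444,0.095,-0.004,0,0])

```text
clock: 4.65
position: [0.5617, -0.1486, 0.0977]
ee_rot: [3.102, 0.495, -0.0]
force: [-1.1, -0.6, 0.3]
width: 0.009
gripper_force: 0.4
```

```bash
python3 - <<'E'
from h import *
s=sensors.observe();print(s["position"],s["force"])
a=optics.get_image("scene")[175:295,215:345];b=optics.get_image("side")[165:285,228:358]
r=lambda i:cv2.resize(i,None,fx=3,fy=3,interpolation=cv2.INTER_CUBIC)
cv2.imwrite("pics/crop1.png",np.hstack([r(a),r(b)]))
E
```

```text
[ 0.56169695 -0.14856502  0.09770838] [-1.0878233  -0.62598647  0.31316395]
```

View pics/crop1.png

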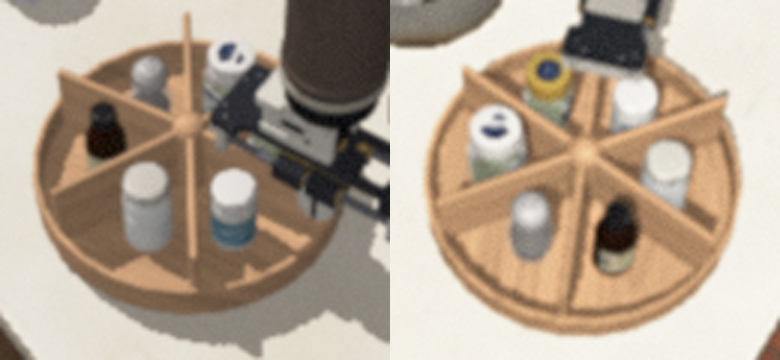

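The tray turned about 33°, the push force is about 1 N, and all jars are upright. Continuing.

arm_command(deltas=[0,0,0.022,0.005,0.002,0,0,0,0,0.044,0.009,0.003,0,0,0,0,0.067,0.014,0.005,0,0,0,0,0.089,0.018,0.007,0,0,0,0,0.111,0.022,0.009,0,0,0,0,0.133,0.027,0.012,0,0,0,0,0.156,0.031,0.014,0,0,0,0,0.178,0.035,0.017,0,0,0,0,0.2,0.039,0.019,0,0,0,0,0.222,0.043,0.022,0,0,0,0,0.244,0.047,0.025,0,0,0,0,0.267,0.05,0.028,0,0,0,0,0.289,0.054,0.032,0,0,0,0,0.311,0.057,0.035,0,0,0,0,0.333,0.061,0.039,0,0,0,0,0.356,0.064,0.042,0,0,0,0,0.378,0.067,0.046,0,0,0,0,0.394,0.069,0.049,0,0,0,0,0.411,0.071,0.052,0,0,0,0,0.424,0.073,0.054,0,0])

```text
clock: 6.75
position: [0.6345, -0.094, 0.0977]
ee_rot: [-2.77, -1.481, 0.0]
force: [-1.2, -0.7, 0.0]
width: 0.004
gripper_force: 0.4
```

```bash
python3 - <<'E'
from h import *
s=sensors.observe();print(s["position"],s["force"],s["joints"])
a=optics.get_image("scene")[175:295,215:345];b=optics.get_image("side")[165:285,228:358]
r=lambda i:cv2.resize(i,None,fx=3,fy=3,interpolation=cv2.INTER_CUBIC)
cv2.imwrite("pics/crop2.png",np.hstack([r(a),r(b)]))
E
```

```text
[ 0.63447854 -0.09402262  0.0977141 ] [-1.18405162 -0.71173475  0.01221082] [ 0.37643351  0.65866112 -0.48101926  1.65358857  0.36388283  0.9197868
 -0.83071322]
```

View pics/crop2.png

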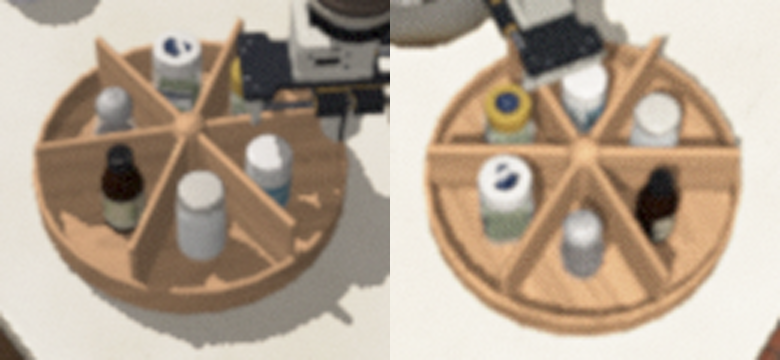

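Vanilla cap now at crop (119,153) in scene and (662,174) in side. Measuring it.

```bash
python3 - <<'E'
from h import *
sc=lambda p:(215+p[0]/3,175+p[1]/3); sd=lambda p:(228+(p[0]-390)/3,165+p[1]/3)
H=np.array([.519,-.016])
for V in(bp("scene",sc((119,153)),.124),bp("side",sd((662,174)),.124)):print(V,V-H,np.degrees(np.arctan2(*(V-H)[::-1]))%360)
for p in (bp("scene",sc((38,148)),.102),bp("scene",sc((98,42)),.102),bp("side",sd((430,150)),.102),bp("side",sd((738,150)),.102)):print(np.degrees(np.arctan2(*(p-H)[::-1])))
P=sensors.observe()["position"][:2]-H;print(np.hypot(*P),np.degrees(np.arctan2(*P[::-1])))
E
```

```text
[ 0.44205115 -0.0172869 ] [-0.07694885 -0.0012869 ] 180.95812914888685
[ 0.44333228 -0.01949993] [-0.07566772 -0.00349993] 182.64826893451195
152.86789656589065
92.62128491968808
34.153937796188735
-148.20887076567382
0.13932594316927133 -33.882532081171945
```

The vanilla is dead front. Back off, rise, cross over, and descend above the cap.

arm_command(deltas=[0,0,0,-0.003,-0.005,0,0,0,0,0,-0.007,-0.01,0,0,0,0,0,-0.007,-0.01,0,0,0,0,0,-0.007,-0.01,0.03,0,0,0,0,-0.007,-0.01,0.07,0,0,0,0,-0.007,-0.01,0.11,0,0,0,0,-0.007,-0.01,0.132,0,0,0,0,-0.007,-0.01,0.132,0,0,0,0,-0.04,0.01,0.132,0,0,0,0,-0.08,0.03,0.132,0,0,0,0,-0.12,0.05,0.132,0,0,0,0,-0.16,0.065,0.132,0,0,0,0,-0.185,0.074,0.132,0,0,0,0,-0.192,0.076,0.132,0,0,0,0,-0.192,0.076,0.132,0])

```text
clock: 8.35
position: [0.4416, -0.0186, 0.2295]
ee_rot: [2.772, 1.478, -0.001]
force: [0.0, 0.1, -0.1]
width: 0.003
gripper_force: 0.0
```

```bash
python3 - <<'E'
from h import *
s=sensors.observe();print(s["position"],s["force"])
a=optics.get_image("scene")[155:305,195:345];b=optics.get_image("side")[145:295,228:378]
r=lambda i:cv2.resize(i,None,fx=2.6,fy=2.6,interpolation=cv2.INTER_CUBIC)
cv2.imwrite("pics/crop3.png",np.hstack([r(a),r(b)]))
E
```

```text
[ 0.44164948 -0.01862984  0.22952568] [ 0.02501266  0.14235986 -0.08002076]
```

View pics/crop3.png

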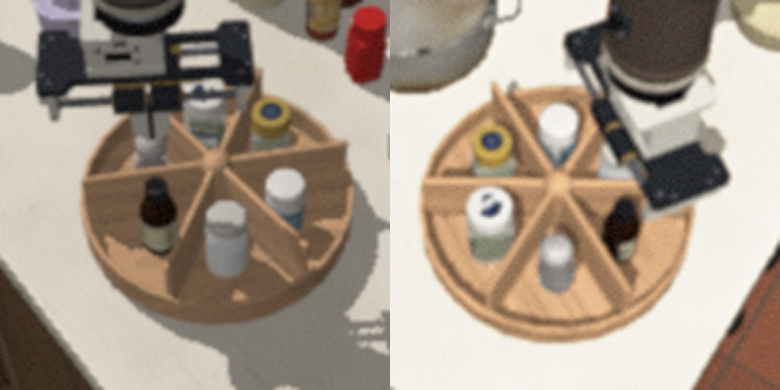

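The tray is unmoved, the vanilla is at the front, and the fingers are above it. Descend to z ≈ 0.168 (tips about 25 mm above the cap) and hold.

arm_command(deltas=[0,0,0,0,0,-0.02,0,0,0,0,0,0,-0.04,0,0,0,0,0,0,-0.055,0,0,0,0,0,0,-0.061,0,0,0,0,0,0,-0.061,0,0,0,0,0,0,-0.061,0,0,0,0,0,0,-0.061,0,0,0,0,0,0,-0.061,0,0,0,0,0,0,-0.061,0,0,0,0,0,0,-0.061,0,0,0,0,0,0,-0.061,0,0,0,0,0,0,-0.061,0,0,0,0,0,0,-0.061,0,0,0,0,0,0,-0.061,0,0,0,0,0,0,-0.061,0,0,0,0,0,0,-0.061,0,0,0,0,0,0,-0.061,0,0,0,0,0,0,-0.061,0,0,0,0,0,0,-0.061,0,0,0,0,0,0,-0.061,0])

```text
clock: 10.45
position: [0.4425, -0.0184, 0.1687]
ee_rot: [2.772, 1.478, 0.0]
force: [0.5, -0.0, 0.6]
width: 0.005
gripper_force: 0.0
```

arm_command(deltas=[0,0,0,0,0,0,0,0,0,0,0,0,0,0,0,0,0,0,0,0,0,0,0,0,0,0,0,0,0,0,0,0,0,0,0,0,0,0,0,0,0,0,0,0,0,0,0,0,0,0,0,0,0,0,0,0,0,0,0,0,0,0,0,0,0,0,0,0,0,0])

```text
clock: 11.45
position: [0.4425, -0.0184, 0.1688]
ee_rot: [2.772, 1.478, 0.0]
force: [0.5, -0.0, 0.7]
width: 0.005
gripper_force: 0.0
```

```bash
python3 - <<'E'
from h import *
s=sensors.observe();print(s["clock"],s["position"],s["force"])
a=optics.get_image("scene")[155:305,195:345];b=optics.get_image("side")[145:295,228:378]
r=lambda i:cv2.resize(i,None,fx=2.6,fy=2.6,interpolation=cv2.INTER_CUBIC)
cv2.imwrite("pics/crop4.png",np.hstack([r(a),r(b)]))
E
```

```text
11.45 [ 0.44246426 -0.0183629   0.16875432] [ 0.54883651 -0.01817277  0.74285145]
```

View pics/crop4.png

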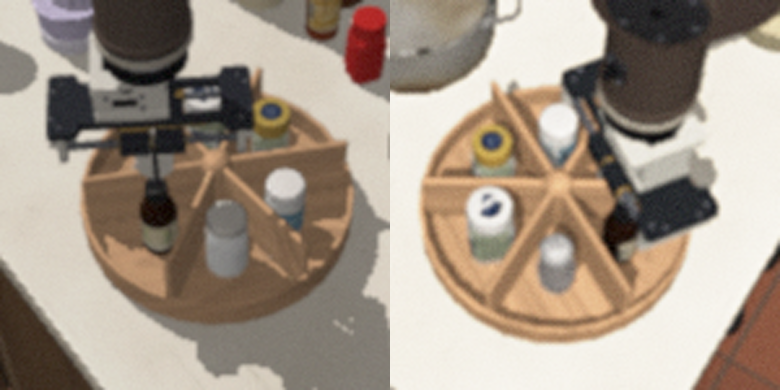

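The fingers are just above the vanilla cap, with everything upright and clear. Handing in.

```bash
python3 -c "
from cell import arm
print(arm.sign_off())"
```

```text
the job is handed in; nothing more can be done
None
```

The vanilla is at the front of the turntable, in the middle of the side nearest the worktop's front edge. The closed fingers are pointing straight down at its cap from about 2.5 cm above, and the job is handed in (no verdict came back).

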